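# Rock a warped board on a marble slab and wedge its loose corner

## Task

The square maple board has warped and rocks on the marble slab: press gently on its corners one after the other until you find the one that dips. Push the thin end of the orange wedge in under that corner's foot, straight in from the corner, until it just fills the gap - snug, without jacking the board up or shoving it along the slab. Let go of the wedge and press that corner once more, at about 6 N, to see that the board now stands firm; never press with more than 25 N, leave the other things alone, and leave the wedge in place.

Things in the scene. Friction and masses are not known exactly. Their poses are not given: they have to be found in the camera images.
- board: Square maple board, 170 x 170 x 26 mm, 1.1 to 1.6 kg, four sides alike. Origin: centre, level with the soles of its feet (on the slab); z up, x and y along the sides. Round black feet, 16 mm across, centred under the corners at x, y = +-68 mm, hold the wood 9 mm off the slab. It lies level on three feet; the warp leaves the fourth (which one is not told) 2.5 to 6 mm clear of the slab.
- slab: Fixed polished marble slab, 340 (x) x 420 (y) mm, 20 mm thick, lying on the table. Origin: centre of its underside; its flat top is 20 mm higher.
- wedge: Loose orange plastic wedge, 76 x 24 x 26 mm, 50 g, flat on the table right of the slab. Origin: underside of its grip block, 20 (x) x 24 (y) x 26 mm, centred on the origin in x and y; grip across y. The ramp runs along +x: 8.5 mm thick at 10 mm from the origin, falling evenly (1 in 8) to 1.5 mm at the tip, 66 mm from the origin.
- wedge_tip (a point): Middle of the wedge's thin edge, on its underside, 66 mm along +x from the wedge's origin. Slid along the slab, for instance pushed on the back of its block, the wedge takes under 1 N while free and about 3 to 4 N once it is snug between slab and foot; pushed much harder it jacks the board up.
- date_stamp: Bystander: wooden date stamp, 26 x 42 x 78 mm, standing on the table left of the slab. Origin: centre of its underside.
- ink_pad: Bystander: closed ink pad, blue with a grey lid, 64 x 92 x 16 mm, lying on the table left of the slab. Origin: centre of its underside.
- timer: Bystander: red and white dial timer, 64 mm across, 37 mm high, on the table right of the slab. Origin: centre of its underside.
- board_top (a point): Centre of the board's top face, 35 mm above the slab. Pressed with 1 to 3 N straight over the loose foot, the board tips (0.025 to 0.065 rad) until that foot meets the slab, and tips back when let go; the three other corners do not give.
Not all that is in view belongs to the job. What is meant by the wedge is not blue, and is the larger of those in its own colour.

How it is judged (in metres and radians):
On the way, in this order (a step that is already met when the one before it is completed fails the run):
1. the board is rocked: pressed down at its loose corner with the fingers (over 1 N) it tips by more than 0.015 rad (contact force between the fingers and board above 1 N and angle between board's own z axis and vertical above 0.015 rad), for 0.1 s.
2. the wedge, down on the slab, is slid with its thin end under the foot of the loose corner (tip within 100 mm of the board's centre, less than 4 mm above the slab), the board tilted less than 0.012 rad (horizontal distance between wedge_tip and board below 0.1 m and z of wedge_tip in the frame of slab below 0.024 m and angle between board's own z axis and vertical below 0.012 rad), for 0.1 s.
3. proof: with the wedge let go, the fingers press the corner with over 3.5 N, the wedge carries over 2 N of it, and the board tips less than 0.006 rad (contact force between the fingers and board above 3.5 N and contact force between wedge and board above 2 N and contact force between the fingers and wedge below 0.1 N and angle between board's own z axis and vertical below 0.006 rad), for 0.15 s.
At the end, for the whole second after the job is handed in: The wedge lies at rest, flat on the slab, with its tip under the loose foot (tip within 102 mm of the board's centre, less than 4 mm above the slab), and the board lies at rest where it was (within 15 mm), level to 0.005 rad, neither rocked down nor jacked up (horizontal distance between wedge_tip and board below 0.102 m and z of wedge_tip in the frame of slab below 0.024 m and angle between wedge's own z axis and vertical below 0.1 rad and angle between board's own z axis and vertical below 0.005 rad and distance of board from where it was at the start of the episode below 0.015 m and linear speed of each of board, wedge below 0.01 m/s); the robot touches nothing.
It fails at once if the fingers press the board with more than 25 N (contact force between the fingers and board above 25 N).
It fails at once if the wedge is driven or pressed against the board with more than 25 N (contact force between wedge and board above 25 N).
It fails at once if the board is shoved or lifted more than 20 mm from its place (distance of board from where it was at the start of the episode above 0.02 m).
It fails at once if the date stamp, ink pad or dial timer is moved more than 15 mm (distance of any of date_stamp, ink_pad, timer from where it was at the start of the episode above 0.015 m).
It also fails if it takes over 72 s, if anything falls off the work surface, if the arm or the gripper's body presses on something with over 40 N, if the wrist force passes 120 N, or if a joint passes its speed limit or range.

## Robot

A 6-joint arm with a two-finger parallel gripper is mounted at the origin on a cart in front of the work surface, level with it; the furniture and walls round the work are solid. World frame = base frame: x ahead of the robot, y to its left, z up, the work surface at z = 0. Lengths are in m, angles in degrees, forces in N, time in s.
With the tool pointing down it reaches from about 0.325 to 0.775 m from the base axis. Payload 9.3 kg.
Tool frame: the origin (TCP) lies midway between the tips of the shut fingers; the grasp point (between the pads) lies 19 mm behind it; z points along the fingers, y is the line along which they close (so a half turn about z gives the same grasp; the last joint's range is limited). The gripper opens to 85 mm and grips with 20 to 120 N. Pads are 22 mm wide; open, the fingers measure 114 mm over their backs; the gripper's body (76 mm by 85 mm) begins 54 mm behind the grasp point. The pads swing forward as they close: fully open they stand 13 mm farther back than shut.
Start: joints at [62.189, 14.817, 1.232, 76.415, 0, 81.257], TCP at [0.18, 0.52, 0.231] pointing down, gripper open.
Joint ranges: [-174.27, 174.27], [-52.1, 104.24], [-59.71, 78.15], [-110.17, 111.67], [-87.03, 83.33], [-180, 180]. Speed limits (degrees/s): [127.2, 127.2, 159.86, 180, 180, 180].

## Interface

Orientations are given as a 3x3 rotation matrix whose columns are the frame's x, y, z axes.
In Python, from plant import manip, get_image, camera_params, finish_job, spotter gives the robot as it stands.
- The arm moves only by the tool servo_tool, never from a script. Its argument "targets" is one flat list of numbers, 7 for each row, row after row: the opening, from 0 (shut) to 1 (fully open), then the shift along the world's x, y, z in units of 30 mm (1.0 is 30 mm), then the turn, a rotation vector about the world's x, y, z in units of 6 degrees (1.0 is 6 degrees). A call has exactly 8 rows; each row is the pose to reach, as a shift and turn from the pose commanded when the call began; what a row does not reach only later rows make up. A row lasts 1/10 s, in which the tool goes at most 50 mm and 8.59 degrees, less where a joint would pass 70% of its speed; a pose out of reach is approached as far as the arm can. A call with a gripper value outside its range is refused whole. The fingers move at their own pace and stop on an object; "force" is the grip in N (left out, the last holds). Time passes only in rows, so rows that repeat a pose let the fingers close, or fill a call up. It gives the time, the measured TCP pose, the force, the opening and the grip force at its end, in the units of the state.
- manip.observe(): the state, without advancing time (a new reading comes with each control period).
- get_image(name): name is "scene" or "top" or "wrist"; returns (picture, depth): 480x640x3 uint8, red, green, blue; 480x640 float32, m along the optical axis (not along the pixel's ray), 0 where there is no reading.
- camera_params(name): a dict with "intrinsics" (3x3 intrinsics, pixels), "camera_from_world" (4x4, takes a point from world to camera coordinates); the wrist camera has in their place "hand_eye" (4x4, takes a point from camera to tool coordinates, whose origin is the TCP and whose axes are the flange's). Camera axes: x right, y up, looking along -z (the intrinsics and any distortion apply to the point x, -y, -z); pixel columns grow to the right and rows downward; lengths in m; the calibration is good to about 2 mm. The wrist camera is an equidistant fisheye: a pixel r from the principal point sees the ray r / f radians off the axis. A picture is of the moment at which its call begins: read the wrist's pose just before it. camera_params takes no time and is no camera call.
- finish_job(): hands the job in; it is judged then, once.
Trained networks look in the newest picture that a camera, given by its name, has taken for a name from the list of things; names that differ only in an ending like _2 or _b are one class to them, and where a whole thing is asked for, a point or a joint stands for the part that bears it (a point fixed in the world has none). Each returns a list of dicts, best first, with "confidence" (0 to 1); they miss things now and then, are a little off and sometimes report something else, mostly with a low value. They report only what shows in the picture. A call takes as long as a camera call. They do not tell look-alikes from the thing itself.
- spotter.search_frame(camera, label): "point" ([x, y, z] in m, in world coordinates, good to about 4 mm: the middle of the surface that is visible of it).
- spotter.masks_of(camera, label): "mask" (480x640 bool, what is visible of it).
- spotter.pinpoint(camera, label): "point" ([x, y, z] in m, in world coordinates, good to about 4 mm: a listed point, or the origin of a listed thing).
The state is a dict: "time_s": time; "joint_pos": joint angles; "qd": joint speeds; "tau": joint torques, N m; "tool_pos": TCP position; "tcp_rot": TCP orientation; "force": force on the tool from outside, world axes, zero at the start; "moment": the same for the moment, N m; "opening": finger opening in m; "grasp_force": force on a finger pad.
Only numpy, scipy, OpenCV 4.12 (cv2) and the standard library are available. Lean on these libraries where they do the work, as an engineer would, in place of code of your own. Each camera call takes 0.05 s, during which the arm holds its last target. There are 200 camera calls.

## Working session

There is one attempt and no reset: what is moved stays moved. The work goes in short steps, Python scripts to look and compute and a tool call to move; the robot and the scene stay as the last step left them, time stands still between calls to the robot, and variables do not carry over. Pictures are saved under pics/ and viewed, at most 10 in all, crops included, and the job is handed in when it is done.

Besides the shell and the picture viewer there is one more tool, called after "Call:" in YAML: its name, and indented under it one key for each argument. servo_tool: Moves the arm, as the interface text tells. Its arguments: {"type":"object","properties":{"targets":{"type":"array"},"force":{"type":"number"}},"required":["targets"]}

```bash
mkdir -p pics; cat > h.py <<'E'
import numpy as np, cv2
from plant import manip, get_image, camera_params, finish_job, spotter
def save(n,p): cv2.imwrite('pics/'+n, cv2.cvtColor(p,cv2.COLOR_RGB2BGR))
def cloud(name,d):
    c=camera_params(name);K=np.array(c['intrinsics']);T=np.linalg.inv(np.array(c['camera_from_world']))
    v,u=np.mgrid[:480,:640]
    X=(u-K[0,2])/K[0,0]*d; Y=(v-K[1,2])/K[1,1]*d
    P=np.stack([X,-Y,-d,np.ones_like(d)],-1)@T.T
    return P[...,:3]
def st():
    s=manip.observe(); print({k:np.round(s[k],4).tolist() for k in ['time_s','tool_pos','force','opening','grasp_force','joint_pos']}); return s
E
python3 - <<'E'
from h import *
s=st(); print(np.round(s['tcp_rot'],3))
p,d=get_image('top'); save('top0.png',p); np.savez('top0.npz',p=p,d=d)
for n in ['board','wedge','slab','timer','ink_pad','date_stamp','wedge_tip','board_top']:
    print(n,[(np.round(r['point'],3).tolist(),round(r['confidence'],2)) for r in spotter.pinpoint('top',n)])
p,d=get_image('scene'); save('scene0.png',p); np.savez('scene0.npz',p=p,d=d)
c=camera_params('top');print(c)
E
```

```text
{'time_s': 0.0, 'tool_pos': [0.1795, 0.5196, 0.2307], 'force': [0.1623, 0.8493, 0.0413], 'opening': 0.0854, 'grasp_force': 0.0, 'joint_pos': [62.1893, 14.8502, 1.1891, 76.4157, 0.0009, 81.2563]}
[[-0.945  0.327 -0.001]
 [ 0.327  0.945 -0.001]
 [ 0.    -0.001 -1.   ]]
board [([0.608, 0.091, 0.022], 0.84)]
wedge [([0.526, -0.176, 0.002], 0.72), ([0.454, -0.27, -0.001], 0.66), ([0.463, -0.199, -0.002], 0.48)]
slab []
timer [([0.714, -0.254, 0.002], 0.59)]
ink_pad [([0.644, 0.383, -0.004], 0.9), ([0.513, 0.366, 0.002], 0.68)]
date_stamp [([0.51, 0.366, 0.001], 0.58), ([0.607, 0.095, 0.055], 0.2)]
wedge_tip [([0.572, -0.228, 0.001], 0.74), ([0.472, -0.334, -0.004], 0.53), ([0.41, -0.197, 0.0], 0.51)]
board_top [([0.607, 0.094, 0.055], 0.58), ([0.711, -0.254, -0.0], 0.52)]
{'intrinsics': array([[554.7252265 ,   0.        , 314.13480118],
       [  0.        , 554.7252265 , 232.22133316],
       [  0.        ,   0.        ,   1.        ]]), 'camera_from_world': array([[ 0.01831326, -0.9997335 , -0.0140554 ,  0.0286261 ],
       [ 0.99508573,  0.01685634,  0.09757178, -0.58055944],
       [-0.09730886, -0.01577319,  0.99512923, -1.40102661],
       [ 0.        ,  0.        ,  0.        ,  1.        ]])}
```

View pics/top0.png

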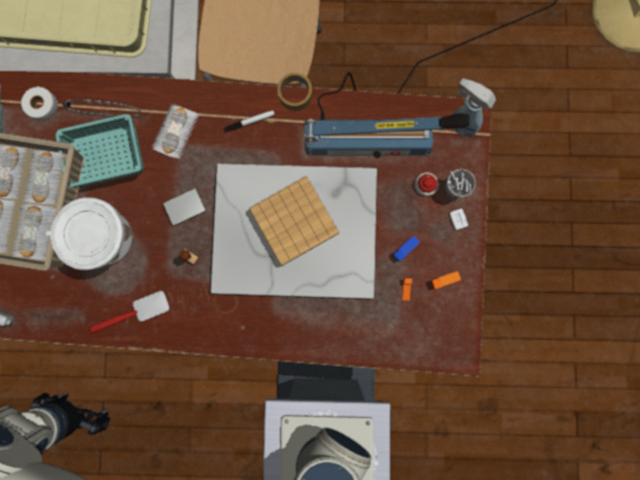

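View pics/scene0.png

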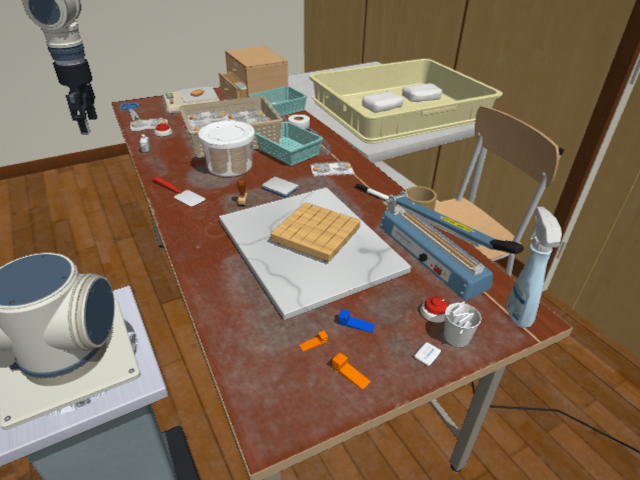

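The top view shows three wedges: blue (405,248), small orange (407,289) and large orange (446,280; scene view 350,370). The large orange one fits: it isn't blue, and it is the bigger of the two orange ones. Next I'll measure and confirm this in a crop.

```bash
python3 - <<'E'
from h import *
z=np.load('scene0.npz'); p=z['p']; save('crop0.png',cv2.resize(p[290:410,270:430],(800,600),interpolation=cv2.INTER_CUBIC))
for name in ['scene','top']:
    z=np.load(name+'0.npz'); p,d=z['p'],z['d']; P=cloud(name,d)
    hsv=cv2.cvtColor(p,cv2.COLOR_RGB2HSV)
    ok=(d>0)
    # orange
    m=((hsv[...,0]>5)&(hsv[...,0]<18)&(hsv[...,1]>215)&(hsv[...,2]>170)&(P[...,1]<-0.05)&ok).astype(np.uint8)
    n,l,s,c=cv2.connectedComponentsWithStats(m)
    for i in range(1,n):
        if s[i,4]>30:
            q=P[l==i]; r=cv2.minAreaRect(q[:,:2].astype(np.float32)); hi=q[q[:,2]>0.017]
            print(name,'orange',s[i],np.round(r[0],4),np.round(r[1],4),round(r[2],1),'zmax',q[:,2].max().round(4),'block',hi.mean(0).round(4) if len(hi) else None,len(hi))
            print('  corners',np.round(cv2.boxPoints(r),3).tolist())
    # board
    m=ok&(np.abs(P[...,2]-0.055)<0.006)&(np.abs(P[...,0]-.61)<.16)&(np.abs(P[...,1]-.09)<.16)
    q=P[m]; r=cv2.minAreaRect(q[:,:2].astype(np.float32)); print(name,'board',np.round(r[0],4),np.round(r[1],4),r[2],np.median(q[:,2]),np.round(cv2.boxPoints(r),3).tolist())
    A=np.c_[q[:,:2]-q[:,:2].mean(0),np.ones(len(q))]; print(np.linalg.lstsq(A,q[:,2],rcond=None)[0])
    m=ok&(np.abs(P[...,2]-0.02)<0.006)&(np.abs(P[...,0]-.6)<.25)&(np.abs(P[...,1]-.09)<.3)
    q=P[m]; r=cv2.minAreaRect(q[:,:2].astype(np.float32)); print(name,'slab',np.round(r[0],4),np.round(r[1],4),r[2],np.median(q[:,2]))
for n in ['board','wedge','slab','timer','wedge_tip']:
    print(n,[(np.round(r['point'],3).tolist(),round(r['confidence'],2)) for r in spotter.pinpoint('scene',n)])
E
```

```text
scene orange [300 331  28  20 231] [ 0.4423 -0.2009] [0.0618 0.0322] 12.4 zmax 0.0197 block [ 0.4591 -0.2031  0.0181] 32
  corners [[0.4090000092983246, -0.19200000166893005], [0.41600000858306885, -0.22300000488758087], [0.47600001096725464, -0.20999999344348907], [0.4690000116825104, -0.17800000309944153]]
scene orange [332 353  38  36 481] [ 0.4629 -0.2943] [0.0281 0.0903] 16.1 zmax 0.0274 block [ 0.4546 -0.277   0.0237] 117
  corners [[0.43700000643730164, -0.2549999952316284], [0.4620000123977661, -0.34200000762939453], [0.48899999260902405, -0.33399999141693115], [0.46399998664855957, -0.24699999392032623]]
scene board [0.6084 0.0916] [0.1734 0.1712] 30.82818031311035 0.05246313706002603 [[0.49000000953674316, 0.12099999934434891], [0.578000009059906, -0.026000000536441803], [0.7269999980926514, 0.06300000101327896], [0.6389999985694885, 0.20999999344348907]]
[-7.05894357e-06 -2.35349515e-03  5.24664885e-02]
scene slab [0.6047 0.0899] [0.3818 0.5997] 0.008977818302810192 0.017672989971070585
top orange [433 279   9   9  46] [ 0.456  -0.2757] [0.0187 0.017 ] 17.8 zmax 0.0346 blo
[... 554 characters left out ...]
1703 0.17  ] 30.727008819580078 0.05467923200267932 [[0.4909999966621399, 0.11999999731779099], [0.578000009059906, -0.026000000536441803], [0.7239999771118164, 0.061000000685453415], [0.6370000243186951, 0.2070000022649765]]
[-0.00013131 -0.00192157  0.0547125 ]
top slab [0.6315 0.0904] [0.6043 0.4311] 89.23332977294922 0.019824085256563873
board [([0.607, 0.092, 0.022], 0.96)]
wedge [([0.458, -0.275, -0.0], 0.89), ([0.526, -0.179, -0.002], 0.85), ([0.461, -0.201, 0.001], 0.54)]
slab [([0.589, 0.093, 0.001], 0.75), ([0.608, 0.089, 0.023], 0.68)]
timer [([0.716, -0.254, -0.003], 0.86)]
wedge_tip [([0.573, -0.228, 0.002], 0.93), ([0.479, -0.333, -0.008], 0.74), ([0.41, -0.201, -0.004], 0.64)]
```

View pics/crop0.png

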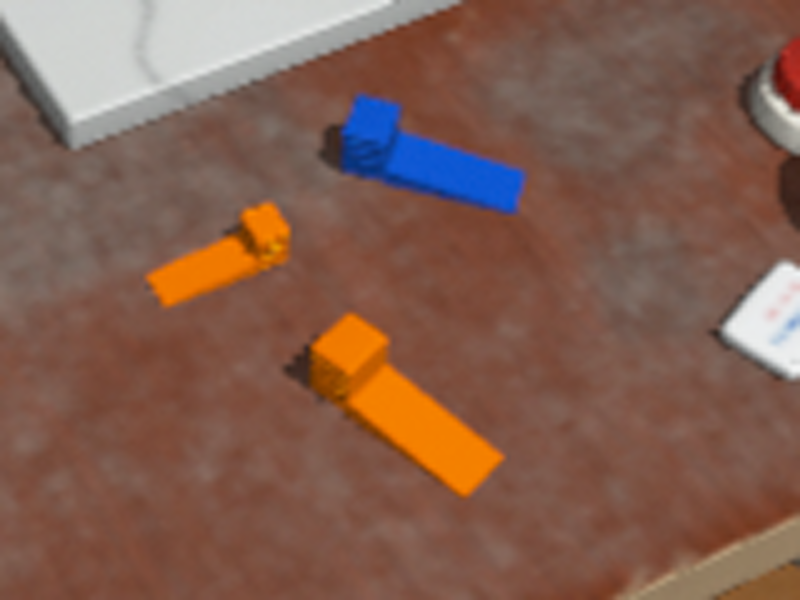

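The crop confirms it: the large orange wedge has its block at about (350,370) in the scene view and its ramp pointing toward the lower right, clearly bigger than the other orange one. First I'll press the corners, starting with the near-left one.

Call:
servo_tool:
  targets: [0,11.3,-13.53,-3,0,0,0,0,11.3,-13.53,-3,0,0,0,0,11.3,-13.53,-3,0,0,0,0,11.3,-13.53,-3,0,0,0,0,11.3,-13.53,-3,0,0,0,0,11.3,-13.53,-3,0,0,0,0,11.3,-13.53,-3,0,0,0,0,11.3,-13.53,-3,0,0,0]

```text
time_s: 1.55
tool_pos: [0.4335, 0.2154, 0.1642]
tcp_rot: [[-0.945, 0.327, 0.001], [0.327, 0.945, 0.0], [-0.001, 0.001, -1.0]]
force: [0.3, 0.2, -0.6]
opening: -0.0001
grasp_force: 0.0
```

Call:
servo_tool:
  targets: [0,1.4,-1.7,-1.2,0,0,0,0,2.85,-3.38,-2.0,0,0,0,0,2.85,-3.38,-2.5,0,0,0,0,2.85,-3.38,-3.0,0,0,0,0,2.85,-3.38,-3.2,0,0,0,0,2.85,-3.38,-3.3,0,0,0,0,2.85,-3.38,-3.3,0,0,0,0,2.85,-3.38,-3.3,0,0,0]

```text
time_s: 2.35
tool_pos: [0.5181, 0.1166, 0.0663]
tcp_rot: [[-0.946, 0.325, 0.002], [0.325, 0.946, 0.0], [-0.002, 0.001, -1.0]]
force: [0.7, 1.0, 0.2]
opening: -0.0002
grasp_force: 0.0
```

Call:
servo_tool:
  targets: [0,0,0,-0.1,0,0,0,0,0,0,-0.2,0,0,0,0,0,0,-0.24,0,0,0,0,0,0,-0.26,0,0,0,0,0,0,-0.28,0,0,0,0,0,0,-0.3,0,0,0,0,0,0,-0.3,0,0,0,0,0,0,-0.3,0,0,0]

```text
time_s: 3.15
tool_pos: [0.518, 0.1157, 0.0562]
tcp_rot: [[-0.945, 0.327, -0.0], [0.327, 0.945, -0.0], [0.0, -0.0, -1.0]]
force: [-0.2, -0.3, 0.1]
opening: -0.0001
grasp_force: 0.0
```

Call:
servo_tool:
  targets: [0,0,0,-0.02,0,0,0,0,0,0,-0.04,0,0,0,0,0,0,-0.05,0,0,0,0,0,0,-0.05,0,0,0,0,0,0,-0.05,0,0,0,0,0,0,-0.05,0,0,0,0,0,0,-0.05,0,0,0,0,0,0,-0.05,0,0,0]

```text
time_s: 3.95
tool_pos: [0.518, 0.1158, 0.0551]
tcp_rot: [[-0.945, 0.327, 0.001], [0.327, 0.945, 0.0], [-0.0, 0.0, -1.0]]
force: [-1.7, 0.2, 5.6]
opening: -0.0001
grasp_force: 2.7
```

Call:
servo_tool:
  targets: [0,0,0,0.33,0,0,0,0,1.1,-1.9,0.33,0,0,0,0,2.23,-3.8,0.33,0,0,0,0,2.23,-3.8,0.33,0,0,0,0,2.23,-3.8,0.12,0,0,0,0,2.23,-3.8,0.04,0,0,0,0,2.23,-3.8,0.0,0,0,0,0,2.23,-3.8,0.0,0,0,0]

```text
time_s: 4.75
tool_pos: [0.5843, 0.0026, 0.0551]
tcp_rot: [[-0.945, 0.326, 0.0], [0.326, 0.945, -0.0], [-0.0, -0.0, -1.0]]
force: [-0.3, -0.9, 1.8]
opening: -0.0
grasp_force: 1.0
```

Call:
servo_tool:
  targets: [0,0,0,-0.01,0,0,0,0,0,0,-0.02,0,0,0,0,0,0,-0.025,0,0,0,0,0,0,-0.025,0,0,0,0,0,0,-0.025,0,0,0,0,0,0,-0.025,0,0,0,0,0,0,-0.025,0,0,0,0,0,0,-0.025,0,0,0]

```text
time_s: 5.55
tool_pos: [0.5844, 0.0026, 0.0551]
tcp_rot: [[-0.946, 0.326, 0.001], [0.326, 0.946, -0.0], [-0.001, -0.0, -1.0]]
force: [-3.3, -0.8, 10.1]
opening: 0.0002
grasp_force: 5.0
```

Call:
servo_tool:
  targets: [0,0,0,0.35,0,0,0,0,1.9,1.1,0.35,0,0,0,0,3.75,2.18,0.35,0,0,0,0,3.75,2.18,0.35,0,0,0,0,3.75,2.18,0.15,0,0,0,0,3.75,2.18,0.05,0,0,0,0,3.75,2.18,0.01,0,0,0,0,3.75,2.18,0.01,0,0,0]

```text
time_s: 6.35
tool_pos: [0.6966, 0.0676, 0.0551]
tcp_rot: [[-0.945, 0.326, 0.001], [0.326, 0.945, 0.001], [-0.0, 0.001, -1.0]]
force: [-0.1, 1.6, 3.3]
opening: -0.0004
grasp_force: 1.6
```

Call:
servo_tool:
  targets: [0,0,0,0.35,0,0,0,0,-1.1,1.95,0.35,0,0,0,0,-2.17,3.88,0.35,0,0,0,0,-2.17,3.88,0.35,0,0,0,0,-2.17,3.88,0.15,0,0,0,0,-2.17,3.88,0.05,0,0,0,0,-2.17,3.88,-0.01,0,0,0,0,-2.17,3.88,-0.01,0,0,0]

```text
time_s: 7.15
tool_pos: [0.6326, 0.1823, 0.0537]
tcp_rot: [[-0.945, 0.328, -0.0], [0.328, 0.945, -0.0], [0.0, -0.0, -1.0]]
force: [-0.2, -0.3, -0.1]
opening: 0.0003
grasp_force: 0.3
```

Call:
servo_tool:
  targets: [0,0,0,-0.02,0,0,0,0,0,0,-0.04,0,0,0,0,0,0,-0.05,0,0,0,0,0,0,-0.06,0,0,0,0,0,0,-0.06,0,0,0,0,0,0,-0.06,0,0,0,0,0,0,-0.06,0,0,0,0,0,0,-0.06,0,0,0]

```text
time_s: 7.95
tool_pos: [0.6323, 0.1836, 0.0522]
tcp_rot: [[-0.945, 0.327, 0.0], [0.327, 0.945, 0.0], [-0.0, 0.0, -1.0]]
force: [0.8, 0.2, 1.6]
opening: -0.0
grasp_force: 0.3
```

Call:
servo_tool:
  targets: [0,0,0,-0.02,0,0,0,0,0,0,-0.03,0,0,0,0,0,0,-0.04,0,0,0,0,0,0,-0.04,0,0,0,0,0,0,-0.04,0,0,0,0,0,0,-0.04,0,0,0,0,0,0,-0.04,0,0,0,0,0,0,-0.04,0,0,0]

```text
time_s: 8.75
tool_pos: [0.6322, 0.1836, 0.051]
tcp_rot: [[-0.945, 0.327, 0.0], [0.327, 0.945, 0.0], [-0.0, 0.0, -1.0]]
force: [0.3, 0.6, 1.5]
opening: 0.0001
grasp_force: 0.6
```

Call:
servo_tool:
  targets: [0,0,0,-0.02,0,0,0,0,0,0,-0.03,0,0,0,0,0,0,-0.04,0,0,0,0,0,0,-0.04,0,0,0,0,0,0,-0.04,0,0,0,0,0,0,-0.04,0,0,0,0,0,0,-0.04,0,0,0,0,0,0,-0.04,0,0,0]

```text
time_s: 9.55
tool_pos: [0.6324, 0.1836, 0.0503]
tcp_rot: [[-0.945, 0.327, 0.001], [0.327, 0.945, 0.0], [-0.001, 0.0, -1.0]]
force: [-1.7, 1.3, 6.0]
opening: 0.0003
grasp_force: 3.0
```

Three corners are firm. The far-left one dips about 4.8 mm and bottoms out, so it is the loose corner. Next I'll go to the large orange wedge.

Call:
servo_tool:
  targets: [0,0,0,1.3,0,0,0,0.6,-0.6,-1.6,2.67,0,0,-1.2,0.6,-5.87,-15.27,2.67,0,0,-9.15,0.6,-5.87,-15.27,2.67,0,0,-9.15,0.6,-5.87,-15.27,2.67,0,0,-9.15,0.6,-5.87,-15.27,2.67,0,0,-9.15,0.6,-5.87,-15.27,2.67,0,0,-9.15,0.6,-5.87,-15.27,2.67,0,0,-9.15]

```text
time_s: 10.35
tool_pos: [0.5095, -0.1346, 0.1265]
tcp_rot: [[-0.271, 0.963, -0.0], [0.963, 0.271, -0.0], [-0.0, -0.0, -1.0]]
force: [0.7, -0.7, 0.6]
opening: 0.0513
grasp_force: 0.0
```

Call:
servo_tool:
  targets: [0.6,-1.78,-4.67,0,0,0,0,0.6,-1.78,-4.67,0,0,0,0,0.6,-1.78,-4.67,0,0,0,0,0.6,-1.78,-4.67,0,0,0,0,0.6,-1.78,-4.67,0,0,0,0,0.6,-1.78,-4.67,0,0,0,0,0.6,-1.78,-4.67,0,0,0,0,0.6,-1.78,-4.67,0,0,0,0]

```text
time_s: 11.15
tool_pos: [0.4578, -0.2718, 0.1266]
tcp_rot: [[-0.278, 0.961, -0.0], [0.961, 0.278, 0.0], [0.0, -0.0, -1.0]]
force: [-0.6, -0.2, 0.3]
opening: 0.0513
grasp_force: 0.0
```

```bash
cat >> h.py <<'E'
def wristcloud(d,s):
    c=camera_params('wrist');K=np.array(c['intrinsics']);H=np.array(c['hand_eye'])
    v,u=np.mgrid[:480,:640]
    a=(u-K[0,2])/K[0,0]; b=(v-K[1,2])/K[1,1]; r=np.hypot(a,b)+1e-9; t=np.tan(np.minimum(r,1.5))/r
    P=np.stack([a*t*d,-b*t*d,-d,np.ones_like(d)],-1)@H.T
    return P[...,:3]@np.array(s['tcp_rot']).T+np.array(s['tool_pos'])
E
python3 - <<'E'
from h import *
s=st()
p,d=get_image('wrist'); save('w1.png',p); P=wristcloud(d,s)
hsv=cv2.cvtColor(p,cv2.COLOR_RGB2HSV)
m=((hsv[...,0]>5)&(hsv[...,0]<18)&(hsv[...,1]>200)&(hsv[...,2]>150)&(d>0)).astype(np.uint8)
n,l,S,c=cv2.connectedComponentsWithStats(m)
for i in range(1,n):
    if S[i,4]>60:
        q=P[l==i]; hi=q[q[:,2]>0.018]
        for nm,w in (('all',q),('block',hi)):
            if len(w)>10:
                r=cv2.minAreaRect(w[:,:2].astype(np.float32)); print(nm,S[i],np.round(r[0],4),np.round(r[1],4),round(r[2],1),'z',np.percentile(w[:,2],[5,50,95]).round(4),w.mean(0).round(4))
for n in ['wedge','wedge_tip']:
    print(n,[(np.round(r['point'],3).tolist(),round(r['confidence'],2)) for r in spotter.pinpoint('wrist',n)])
E
```

```text
{'time_s': 11.15, 'tool_pos': [0.4578, -0.2718, 0.1266], 'force': [-0.5848, -0.2327, 0.2529], 'opening': 0.0513, 'grasp_force': 0.0, 'joint_pos': [-39.7303, 16.1414, -12.6511, 61.2096, 0.0003, 34.1204]}
wedge [([0.455, -0.274, 0.001], 0.81), ([0.463, -0.198, 0.0], 0.78), ([0.526, -0.178, -0.001], 0.68)]
wedge_tip [([0.408, -0.198, -0.002], 0.83), ([0.459, -0.275, 0.001], 0.7), ([0.48, -0.34, -0.002], 0.66), ([0.573, -0.223, 0.002], 0.61)]
```

View pics/w1.png

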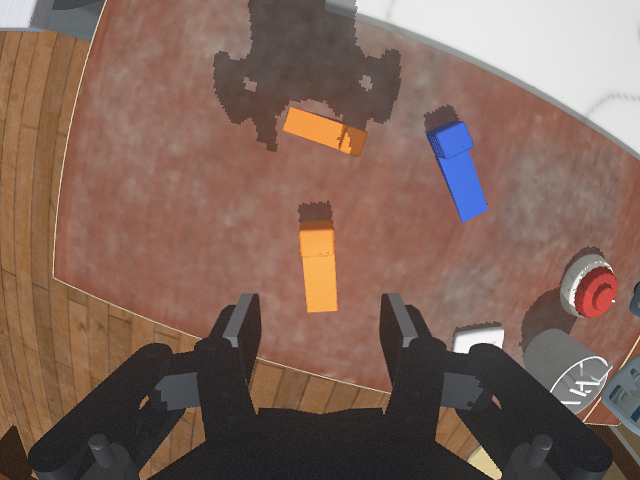

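The wrist view shows the large orange wedge centred between the fingers, with its block near (317,238) and its tip near (321,310). I'll measure it with a looser colour mask.

```bash
python3 - <<'E'
from h import *
s=manip.observe()
p,d=get_image('wrist'); P=wristcloud(d,s)
hsv=cv2.cvtColor(p,cv2.COLOR_RGB2HSV); print(hsv[285,319],d[285,319],P[285,319],P[238,317],P[350,150])
m=((hsv[...,0]>8)&(hsv[...,0]<22)&(hsv[...,1]>190)&(hsv[...,2]>150)).astype(np.uint8); m[330:]=0; m[:,:100]=0
n,l,S,c=cv2.connectedComponentsWithStats(m)
for i in range(1,n):
    if S[i,4]>200:
        q=P[(l==i)&(d>0)]; hi=q[q[:,2]>0.019]
        for nm,w in (('all',q),('block',hi)):
            if len(w)>10:
                r=cv2.minAreaRect(w[:,:2].astype(np.float32)); print(nm,S[i],np.round(r[0],4),np.round(r[1],4),round(r[2],1),'z',np.percentile(w[:,2],[5,50,95]).round(4),w.mean(0).round(4)); print(np.round(cv2.boxPoints(r),4).tolist())
E
```

```text
[ 17 168 246] 0.2879272 [ 0.46998778 -0.31396715  0.00435043] [ 0.45634033 -0.27130251  0.02573747] [ 0.40537784 -0.27281673  0.18254511]
```

```bash
python3 - <<'E'
from h import *
s=manip.observe()
p,d=get_image('wrist'); P=wristcloud(d,s)
hsv=cv2.cvtColor(p,cv2.COLOR_RGB2HSV)
m=((hsv[...,0]>10)&(hsv[...,0]<24)&(hsv[...,1]>145)&(hsv[...,2]>150)).astype(np.uint8); m[320:]=0; m[:200]=0; m[:,:280]=0; m[:,360:]=0
q=P[(m>0)&(d>0)]; hi=q[q[:,2]>0.02]
for nm,w in (('all',q),('block',hi)):
    r=cv2.minAreaRect(w[:,:2].astype(np.float32)); print(nm,len(w),np.round(r[0],4),np.round(r[1],4),round(r[2],1),'z',np.percentile(w[:,2],[5,50,95]).round(4),w.mean(0).round(4)); print(np.round(cv2.boxPoints(r),4).tolist())
E
```

```text
all 2690 [ 0.466  -0.3018] [0.0266 0.0776] 19.5 z [0.0016 0.0062 0.0264] [ 0.4658 -0.2986  0.0119]
[[0.4404999911785126, -0.2696000039577484], [0.46639999747276306, -0.34279999136924744], [0.49140000343322754, -0.33390000462532043], [0.46560001373291016, -0.26080000400543213]]
block 944 [ 0.4572 -0.2745] [0.0246 0.0203] 19.8 z [0.0241 0.0256 0.0267] [ 0.4569 -0.274   0.0255]
[[0.4422000050544739, -0.26919999718666077], [0.44909998774528503, -0.2881999909877777], [0.4722000062465668, -0.2799000144004822], [0.4652999937534332, -0.26080000400543213]]
```

Call:
servo_tool:
  targets: [0.6,0.03,0.0,-1.2,0,0,0.53,0.6,0.03,0.0,-2.4,0,0,0.53,0.6,0.03,0.0,-3.2,0,0,0.53,0.6,0.03,0.0,-3.7,0,0,0.53,0.6,0.03,0.0,-3.9,0,0,0.53,0.6,0.03,0.0,-4.0,0,0,0.53,0.6,0.03,0.0,-4.0,0,0,0.53,0.6,0.03,0.0,-4.0,0,0,0.53]

```text
time_s: 12.2
tool_pos: [0.4587, -0.2733, 0.0073]
tcp_rot: [[-0.329, 0.944, 0.001], [0.944, 0.329, -0.001], [-0.001, 0.001, -1.0]]
force: [-0.1, 0.3, 0.5]
opening: 0.0511
grasp_force: 0.0
```

Call:
servo_tool:
  targets: [0.6,-0.02,-0.02,-0.07,0,0,0,0.2,-0.02,-0.02,-0.07,0,0,0,0.2,-0.02,-0.02,-0.07,0,0,0,0.1,-0.02,-0.02,-0.07,0,0,0,0.1,-0.02,-0.02,-0.07,0,0,0,0.1,-0.02,-0.02,-0.07,0,0,0,0.1,-0.02,-0.02,-0.07,0,0,0,0.1,-0.02,-0.02,-0.07,0,0,0]
  force: 30

```text
time_s: 13.0
tool_pos: [0.4577, -0.2737, 0.0047]
tcp_rot: [[-0.329, 0.944, 0.0], [0.944, 0.329, -0.0], [-0.0, 0.0, -1.0]]
force: [-1.1, 0.5, 5.4]
opening: 0.0236
grasp_force: 30.3
```

Call:
servo_tool:
  targets: [0.1,0,0,1.2,0,0,0,0.1,0,0.8,2.6,0,0,-0.6,0.1,6.56,18.29,3.5,0,0,-5.57,0.1,6.56,18.29,3.5,0,0,-5.57,0.1,6.56,18.29,3.5,0,0,-5.57,0.1,6.56,18.29,3.5,0,0,-5.57,0.1,6.56,18.29,3.5,0,0,-5.57,0.1,6.56,18.29,3.5,0,0,-5.57]

```text
time_s: 13.8
tool_pos: [0.558, 0.018, 0.0961]
tcp_rot: [[0.246, 0.969, 0.0], [0.969, -0.246, 0.0], [0.0, 0.0, -1.0]]
force: [0.1, -1.5, -0.5]
opening: 0.0236
grasp_force: 29.7
```

```bash
python3 - <<'E'
from h import *
s=st(); y=np.array(s['tcp_rot'])[:,1]; print('yaw',np.degrees(np.arctan2(y[1],y[0])))
for name in ['scene','top']:
    p,d=get_image(name); np.savez(name+'1.npz',p=p,d=d); P=cloud(name,d)
    zt={'scene':.0525,'top':.0547}[name]
    m=(d>0)&(np.abs(P[...,2]-zt)<0.005)&(np.abs(P[...,0]-.61)<.14)&(np.abs(P[...,1]-.09)<.14)
    hsv=cv2.cvtColor(p,cv2.COLOR_RGB2HSV); m&=(hsv[...,1]>60)
    q=P[m]; r=cv2.minAreaRect(q[:,:2].astype(np.float32)); print(name,'board',np.round(r[0],4),np.round(r[1],4),r[2])
E
```

```text
{'time_s': 13.8, 'tool_pos': [0.558, 0.018, 0.0961], 'force': [0.1149, -1.5319, -0.5104], 'opening': 0.0236, 'grasp_force': 29.6817, 'joint_pos': [-6.7649, 19.7909, -12.0276, 58.177, 0.0009, 97.4652]}
yaw -14.230117564772792
scene board [0.6079 0.0919] [0.1738 0.1712] 30.71004295349121
top board [0.6111 0.0929] [0.1618 0.1691] 30.761137008666992
```

Call:
servo_tool:
  targets: [0.1,3.2,8.5,0,0,0,0,0.1,3.2,8.5,0,0,0,0,0.1,3.2,8.5,0,0,0,0,0.1,3.2,8.5,0,0,0,0,0.1,3.2,8.5,0,0,0,0,0.1,3.2,8.5,0,0,0,0,0.1,3.2,8.5,0,0,0,0,0.1,3.2,8.5,0,0,0,0]

```text
time_s: 14.7
tool_pos: [0.6533, 0.2707, 0.0952]
tcp_rot: [[0.245, 0.97, -0.001], [0.97, -0.245, -0.001], [-0.001, -0.001, -1.0]]
force: [0.1, 0.0, -0.0]
opening: 0.0231
grasp_force: 29.7
```

```bash
python3 - <<'E'
from h import *
s=st()
p,d=get_image('wrist'); save('w2.png',p)
E
```

```text
{'time_s': 14.7, 'tool_pos': [0.6533, 0.2707, 0.0952], 'force': [0.0529, 0.0125, -0.0], 'opening': 0.0231, 'grasp_force': 29.6837, 'joint_pos': [15.7259, 33.5173, 11.3231, 67.8899, -0.0176, 119.8963]}
```

View pics/w2.png

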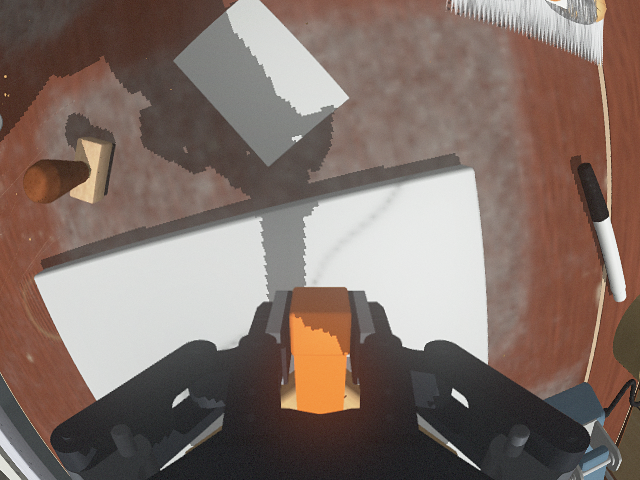

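Call:
servo_tool:
  targets: [0.1,0.08,0.32,-0.8,0,0,0,0.1,0.08,0.32,-1.5,0,0,0,0.1,0.08,0.32,-2.0,0,0,0,0.1,0.08,0.32,-2.2,0,0,0,0.1,0.08,0.32,-2.29,0,0,0,0.1,0.08,0.32,-2.31,0,0,0,0.1,0.08,0.32,-2.31,0,0,0,0.1,0.08,0.32,-2.31,0,0,0]

```text
time_s: 15.55
tool_pos: [0.6565, 0.2806, 0.0277]
tcp_rot: [[0.246, 0.969, 0.001], [0.969, -0.246, 0.0], [0.001, 0.001, -1.0]]
force: [0.2, 1.2, -1.3]
opening: 0.0233
grasp_force: 29.7
```

Call:
servo_tool:
  targets: [0.1,0,0,-0.02,0,0,0,0.1,0,0,-0.04,0,0,0,0.1,0,0,-0.05,0,0,0,0.1,0,0,-0.05,0,0,0,0.1,0,0,-0.05,0,0,0,0.1,0,0,-0.05,0,0,0,0.1,0,0,-0.05,0,0,0,0.1,0,0,-0.05,0,0,0]

```text
time_s: 16.35
tool_pos: [0.6561, 0.2806, 0.0253]
tcp_rot: [[0.245, 0.969, -0.0], [0.969, -0.245, -0.0], [-0.0, 0.0, -1.0]]
force: [0.6, -0.3, 0.2]
opening: 0.0233
grasp_force: 29.7
```

Call:
servo_tool:
  targets: [0.1,0,0,-0.02,0,0,0,0.1,0,0,-0.02,0,0,0,0.1,-0.08,-0.31,-0.02,0,0,0,0.1,-0.16,-0.62,-0.02,0,0,0,0.1,-0.24,-0.93,-0.02,0,0,0,0.1,-0.31,-1.23,-0.02,0,0,0,0.1,-0.31,-1.23,-0.02,0,0,0,0.1,-0.31,-1.23,-0.02,0,0,0]

```text
time_s: 17.15
tool_pos: [0.6468, 0.2429, 0.0248]
tcp_rot: [[0.246, 0.969, -0.0], [0.969, -0.246, -0.001], [-0.001, 0.0, -1.0]]
force: [-0.5, -2.3, 2.7]
opening: 0.0233
grasp_force: 30.0
```

Call:
servo_tool:
  targets: [0.5,0,0,0,0,0,0,0.5,0,0,0,0,0,0,0.5,0,0,0,0,0,0,0.5,0,0,0.3,0,0,0,0.5,0,0,1.0,0,0,0,0.5,0,0,1.5,0,0,0,0.3,0.26,1.0,1.5,0,0,0,0,0.31,1.22,1.5,0,0,0]

```text
time_s: 17.95
tool_pos: [0.6568, 0.2824, 0.0711]
tcp_rot: [[0.244, 0.97, 0.002], [0.97, -0.244, 0.001], [0.002, 0.002, -1.0]]
force: [-0.0, 0.3, 0.1]
opening: 0.0147
grasp_force: 0.0
```

```bash
python3 - <<'E'
from h import *
s=st()
C=np.array([.608,.091]);u=np.array([.245,.969]);w=np.array([.969,-.245])
for name in ['scene','top']:
    p,d=get_image(name); P=cloud(name,d); save(name+'2.png',p)
    hsv=cv2.cvtColor(p,cv2.COLOR_RGB2HSV)
    m=(hsv[...,0]>4)&(hsv[...,0]<18)&(hsv[...,1]>200)&(hsv[...,2]>120)&(d>0)&(P[...,2]>.018)&(np.hypot(P[...,0]-.645,P[...,1]-.24)<.06)
    q=P[m]; print(name,len(q))
    if len(q)>5:
        a=(q[:,:2]-C)@u; b=(q[:,:2]-C)@w; print('D',np.percentile(a,[2,50,98]).round(4),'lat',np.percentile(b,[2,50,98]).round(4),'z',np.percentile(q[:,2],[2,50,98]).round(4))
z=cv2.imread('pics/scene2.png'); cv2.imwrite('pics/scene2c.png',cv2.resize(z[180:300,230:390],(800,600),interpolation=cv2.INTER_CUBIC))
print([(np.round(r['point'],3).tolist(),round(r['confidence'],2)) for r in spotter.pinpoint('scene','wedge')])
E
```

```text
{'time_s': 17.95, 'tool_pos': [0.6568, 0.2824, 0.0711], 'force': [-0.0137, 0.3049, 0.0677], 'opening': 0.0147, 'grasp_force': 0.0, 'joint_pos': [16.5389, 34.9258, 10.2877, 65.2222, 0.0344, 120.679]}
scene 60
D [0.1431 0.1484 0.1642] lat [-0.0122 -0.0047  0.0075] z [0.0229 0.0388 0.0453]
top 102
D [0.1251 0.1431 0.1601] lat [-0.0095 -0.0007  0.0079] z [0.0232 0.0372 0.0491]
[([0.526, -0.178, -0.001], 0.73), ([0.458, -0.2, 0.0], 0.53), ([0.647, 0.246, 0.017], 0.48)]
```

View pics/scene2c.png

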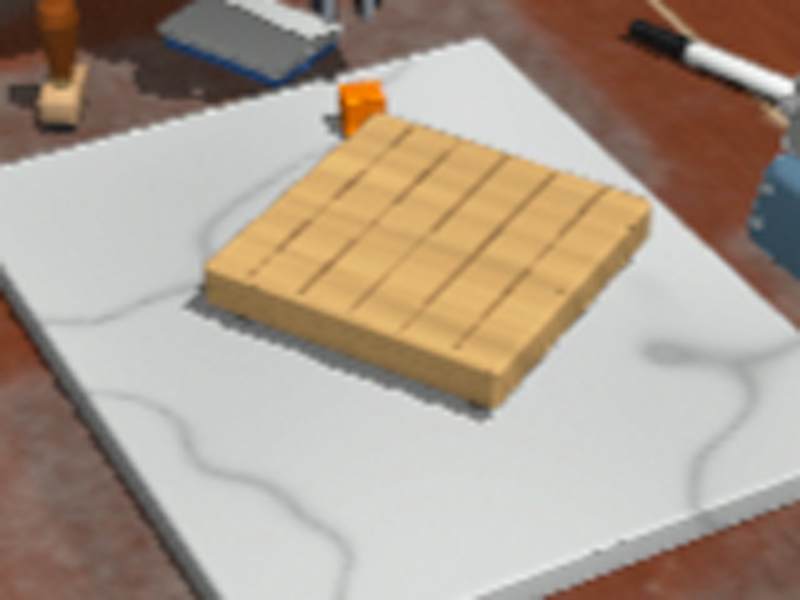

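Call:
servo_tool:
  targets: [0,0,0,-0.5,0,0,0,0,0,0,-1.0,0,0,0,0,0,0,-1.4,0,0,0,0,0,0,-1.52,0,0,0,0,-0.06,-0.24,-1.52,0,0,0,0,-0.13,-0.52,-1.52,0,0,0,0,-0.13,-0.52,-1.52,0,0,0,0,-0.13,-0.52,-1.52,0,0,0]

```text
time_s: 18.9
tool_pos: [0.6525, 0.2642, 0.0249]
tcp_rot: [[0.246, 0.969, 0.001], [0.969, -0.246, 0.0], [0.001, 0.001, -1.0]]
force: [0.5, 0.3, -0.9]
opening: -0.0001
grasp_force: 0.0
```

Call:
servo_tool:
  targets: [0,-0.01,-0.05,0,0,0,0,0,-0.02,-0.1,0,0,0,0,0,-0.04,-0.15,0,0,0,0,0,-0.05,-0.2,0,0,0,0,0,-0.06,-0.25,0,0,0,0,0,-0.07,-0.29,0,0,0,0,0,-0.07,-0.29,0,0,0,0,0,-0.07,-0.29,0,0,0,0]

```text
time_s: 19.7
tool_pos: [0.65, 0.2559, 0.024]
tcp_rot: [[0.246, 0.969, -0.0], [0.969, -0.246, -0.0], [-0.0, -0.0, -1.0]]
force: [0.4, 0.1, -0.6]
opening: -0.0001
grasp_force: 0.0
```

Call:
servo_tool:
  targets: [0,-0.01,-0.03,0,0,0,0,0,-0.02,-0.06,0,0,0,0,0,-0.02,-0.08,0,0,0,0,0,-0.02,-0.08,0,0,0,0,0,-0.02,-0.08,0,0,0,0,0,-0.02,-0.08,0,0,0,0,0,-0.02,-0.08,0,0,0,0,0,-0.02,-0.08,0,0,0,0]

```text
time_s: 20.5
tool_pos: [0.6494, 0.2536, 0.0241]
tcp_rot: [[0.245, 0.969, -0.0], [0.969, -0.245, -0.0], [-0.0, -0.0, -1.0]]
force: [-0.1, -0.9, 0.4]
opening: 0.0
grasp_force: 0.0
```

Call:
servo_tool:
  targets: [0,-0.01,-0.03,0,0,0,0,0,-0.02,-0.06,0,0,0,0,0,-0.02,-0.065,0,0,0,0,0,-0.02,-0.065,0,0,0,0,0,-0.02,-0.065,0,0,0,0,0,-0.02,-0.065,0,0,0,0,0,-0.02,-0.065,0,0,0,0,0,-0.02,-0.065,0,0,0,0]

```text
time_s: 21.3
tool_pos: [0.6489, 0.2516, 0.0241]
tcp_rot: [[0.245, 0.969, 0.0], [0.969, -0.245, -0.0], [-0.0, 0.0, -1.0]]
force: [0.5, 0.3, 0.1]
opening: -0.0001
grasp_force: 0.0
```

Call:
servo_tool:
  targets: [0,-0.01,-0.03,0,0,0,0,0,-0.01,-0.05,0,0,0,0,0,-0.01,-0.05,0,0,0,0,0,-0.01,-0.05,0,0,0,0,0,-0.01,-0.05,0,0,0,0,0,-0.01,-0.05,0,0,0,0,0,-0.01,-0.05,0,0,0,0,0,-0.01,-0.05,0,0,0,0]

```text
time_s: 22.1
tool_pos: [0.6486, 0.2501, 0.0241]
tcp_rot: [[0.245, 0.969, -0.0], [0.969, -0.245, -0.0], [-0.0, -0.0, -1.0]]
force: [-0.1, 1.1, 0.3]
opening: -0.0003
grasp_force: 0.0
```

Call:
servo_tool:
  targets: [0,-0.01,-0.03,0,0,0,0,0,-0.01,-0.05,0,0,0,0,0,-0.01,-0.05,0,0,0,0,0,-0.01,-0.05,0,0,0,0,0,-0.01,-0.05,0,0,0,0,0,-0.01,-0.05,0,0,0,0,0,-0.01,-0.05,0,0,0,0,0,-0.01,-0.05,0,0,0,0]

```text
time_s: 22.9
tool_pos: [0.6483, 0.2486, 0.0241]
tcp_rot: [[0.245, 0.969, -0.0], [0.969, -0.245, -0.0], [-0.0, -0.0, -1.0]]
force: [-0.3, 0.4, 0.4]
opening: -0.0
grasp_force: 0.0
```

Call:
servo_tool:
  targets: [0,-0.01,-0.03,0,0,0,0,0,-0.01,-0.04,0,0,0,0,0,-0.01,-0.04,0,0,0,0,0,-0.01,-0.04,0,0,0,0,0,-0.01,-0.04,0,0,0,0,0,-0.01,-0.04,0,0,0,0,0,-0.01,-0.04,0,0,0,0,0,-0.01,-0.04,0,0,0,0]

```text
time_s: 23.7
tool_pos: [0.648, 0.2475, 0.0241]
tcp_rot: [[0.245, 0.969, 0.0], [0.969, -0.245, 0.0], [0.0, 0.0, -1.0]]
force: [0.0, 0.1, 0.2]
opening: -0.0003
grasp_force: 0.0
```

```bash
python3 - <<'E'
from h import *
C=np.array([.608,.091]);u=np.array([.245,.969]);w=np.array([.969,-.245])
s=manip.observe()
p,d=get_image('wrist'); P=wristcloud(d,s); save('w3.png',p)
hsv=cv2.cvtColor(p,cv2.COLOR_RGB2HSV)
m=(hsv[...,0]>4)&(hsv[...,0]<24)&(hsv[...,1]>145)&(hsv[...,2]>100)&(d>0)&(np.hypot(P[...,0]-.645,P[...,1]-.24)<.06)&(P[...,2]<.06)
p,d=get_image('scene'); Q=cloud('scene',d); hsv=cv2.cvtColor(p,cv2.COLOR_RGB2HSV)
m2=(hsv[...,0]>4)&(hsv[...,0]<18)&(hsv[...,1]>200)&(hsv[...,2]>120)&(d>0)&(Q[...,2]>.018)&(np.hypot(Q[...,0]-.645,Q[...,1]-.24)<.06)
save('s3.png',p)
for q in (P[m],Q[m2]):
  print(len(q))
  if len(q)>5:
    a=(q[:,:2]-C)@u; b=(q[:,:2]-C)@w; print('D',np.percentile(a,[2,50,98]).round(4),'lat',np.percentile(b,[2,50,98]).round(4),'z',np.percentile(q[:,2],[2,50,98]).round(4))
z=cv2.imread('pics/s3.png'); cv2.imwrite('pics/s3c.png',cv2.resize(z[165:285,230:390],(800,600),interpolation=cv2.INTER_CUBIC))
E
```

```text
124
D [0.1312 0.1344 0.1376] lat [-0.0013  0.0012  0.0037] z [0.0446 0.0458 0.0466]
36
D [0.1271 0.1378 0.1508] lat [-0.0126 -0.0044  0.0084] z [0.0334 0.0427 0.0452]
```

View pics/s3c.png

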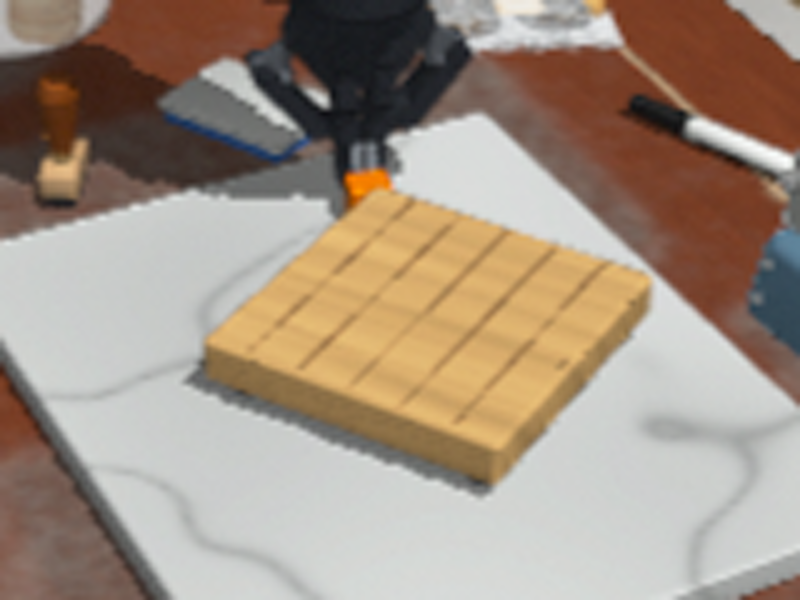

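View pics/w3.png

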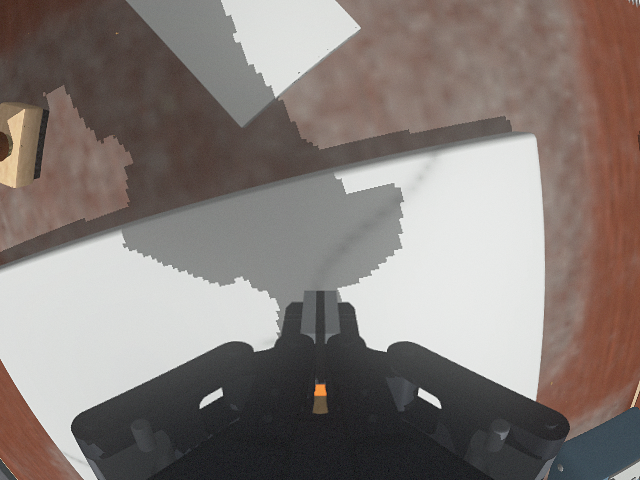

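The scene crop shows the block (about 365,185) pressed up against the fingers and moving in. There's no snug force yet, so I'll keep going in small steps.

Call:
servo_tool:
  targets: [0,-0.01,-0.03,0,0,0,0,0,-0.01,-0.04,0,0,0,0,0,-0.01,-0.04,0,0,0,0,0,-0.01,-0.04,0,0,0,0,0,-0.01,-0.04,0,0,0,0,0,-0.01,-0.04,0,0,0,0,0,-0.01,-0.04,0,0,0,0,0,-0.01,-0.04,0,0,0,0]

```text
time_s: 24.6
tool_pos: [0.6477, 0.2463, 0.0241]
tcp_rot: [[0.245, 0.969, 0.0], [0.969, -0.245, 0.0], [0.0, 0.0, -1.0]]
force: [0.8, 2.1, -0.3]
opening: 0.0001
grasp_force: 1.1
```

Call:
servo_tool:
  targets: [0,-0.005,-0.02,0,0,0,0,0,-0.005,-0.025,0,0,0,0,0,-0.005,-0.025,0,0,0,0,0,-0.005,-0.025,0,0,0,0,0,-0.005,-0.025,0,0,0,0,0,-0.005,-0.025,0,0,0,0,0,-0.005,-0.025,0,0,0,0,0,-0.005,-0.025,0,0,0,0]

```text
time_s: 25.4
tool_pos: [0.6475, 0.2455, 0.0241]
tcp_rot: [[0.245, 0.969, 0.0], [0.969, -0.245, 0.0], [0.0, 0.0, -1.0]]
force: [0.8, 4.1, -0.6]
opening: -0.0001
grasp_force: 2.1
```

Call:
servo_tool:
  targets: [0,0.1,0.4,0,0,0,0,0,0.2,0.8,0.3,0,0,0,0,0.2,0.8,1.8,0,0,0,0,0.2,0.8,1.8,0,0,0,0,-0.2,-0.6,1.8,0,0,0,0,-0.52,-2.05,1.8,0,0,0,0,-0.52,-2.05,1.4,0,0,0,0,-0.52,-2.05,1.2,0,0,0]

```text
time_s: 26.2
tool_pos: [0.6318, 0.183, 0.0597]
tcp_rot: [[0.247, 0.969, -0.0], [0.969, -0.247, -0.001], [-0.001, -0.0, -1.0]]
force: [-0.2, 0.5, -0.5]
opening: 0.0002
grasp_force: 0.0
```

Call:
servo_tool:
  targets: [0,0,0,-0.04,0,0,0,0,0,0,-0.08,0,0,0,0,0,0,-0.12,0,0,0,0,0,0,-0.12,0,0,0,0,0,0,-0.12,0,0,0,0,0,0,-0.12,0,0,0,0,0,0,-0.12,0,0,0,0,0,0,-0.12,0,0,0]

```text
time_s: 27.0
tool_pos: [0.632, 0.184, 0.0566]
tcp_rot: [[0.246, 0.969, 0.0], [0.969, -0.246, 0.0], [0.0, 0.0, -1.0]]
force: [0.8, -1.0, -0.1]
opening: 0.0005
grasp_force: 0.0
```

Now I'll press the last 2 mm.

Call:
servo_tool:
  targets: [0,0,0,-0.02,0,0,0,0,0,0,-0.03,0,0,0,0,0,0,-0.04,0,0,0,0,0,0,-0.05,0,0,0,0,0,0,-0.06,0,0,0,0,0,0,-0.065,0,0,0,0,0,0,-0.065,0,0,0,0,0,0,-0.065,0,0,0]

```text
time_s: 27.8
tool_pos: [0.632, 0.184, 0.0551]
tcp_rot: [[0.245, 0.969, 0.0], [0.969, -0.245, -0.0], [0.0, 0.0, -1.0]]
force: [-2.8, -0.9, 5.7]
opening: 0.0002
grasp_force: 2.5
```

Call:
servo_tool:
  targets: [0,0,0,-0.003,0,0,0,0,0,0,-0.003,0,0,0,0,0,0,-0.003,0,0,0,0,0,0,-0.003,0,0,0,0,0,0,-0.003,0,0,0,0,0,0,-0.003,0,0,0,0,0,0,-0.003,0,0,0,0,0,0,-0.003,0,0,0]

```text
time_s: 28.6
tool_pos: [0.632, 0.184, 0.055]
tcp_rot: [[0.245, 0.969, 0.001], [0.969, -0.245, 0.0], [0.0, 0.001, -1.0]]
force: [-2.1, -0.7, 6.1]
opening: 0.0003
grasp_force: 2.8
```

Firm: 6.1 N with no dip. I'll lift clear and check.

Call:
servo_tool:
  targets: [0,0,0,0.3,0,0,0,0,0,0,1.0,0,0,0,0,0,0,2.5,0,0,0,0,-1,-1,4,0,0,0,0,-3,-3,5,0,0,0,0,-5,-5,5,0,0,0,0,-5,-7,5,0,0,0,0,-5,-7,5,0,0,0]

```text
time_s: 29.4
tool_pos: [0.4948, 0.0018, 0.2026]
tcp_rot: [[0.244, 0.97, 0.002], [0.97, -0.244, -0.0], [0.0, 0.002, -1.0]]
force: [0.6, -0.7, 0.5]
opening: -0.0002
grasp_force: 0.0
```

```bash
python3 - <<'E'
from h import *
C=np.array([.608,.091]);u=np.array([.245,.969]);w=np.array([.969,-.245])
st()
for name,zt in (('scene',.0525),('top',.0547)):
    p,d=get_image(name); P=cloud(name,d); hsv=cv2.cvtColor(p,cv2.COLOR_RGB2HSV)
    m=(d>0)&(np.abs(P[...,2]-zt)<0.006)&(np.abs(P[...,0]-.61)<.14)&(np.abs(P[...,1]-.09)<.14)&(hsv[...,1]>60)
    q=P[m]; r=cv2.minAreaRect(q[:,:2].astype(np.float32)); A=np.c_[(q[:,:2]-C)@u,(q[:,:2]-C)@w,np.ones(len(q))]
    print(name,'board',np.round(r[0],4),np.round(r[1],4),r[2],np.linalg.lstsq(A,q[:,2],rcond=None)[0].round(4))
    z=np.load(name+'0.npz'); P0=cloud(name,z['d']); q=P0[m]; A=np.c_[(q[:,:2]-C)@u,(q[:,:2]-C)@w,np.ones(len(q))]; print(' before',np.linalg.lstsq(A,q[:,2],rcond=None)[0].round(4))
    m=(hsv[...,0]>4)&(hsv[...,0]<18)&(hsv[...,1]>200)&(hsv[...,2]>120)&(d>0)&(P[...,2]>.018)&(np.hypot(P[...,0]-.645,P[...,1]-.24)<.06)
    q=P[m]; a=(q[:,:2]-C)@u; print(' wedge D',np.percentile(a,[2,50,98]).round(4))
E
```

```text
{'time_s': 29.4, 'tool_pos': [0.4948, 0.0018, 0.2026], 'force': [0.6175, -0.6818, 0.5495], 'opening': -0.0002, 'grasp_force': 0.0, 'joint_pos': [-9.5139, 9.9966, -9.3529, 70.5615, -0.0015, 94.6217]}
scene board [0.6073 0.0914] [0.1741 0.1729] 30.723987579345703 [0.0034 0.0006 0.0524]
 before [-0.4317 -0.1167  0.0498]
 wedge D [0.1266 0.1347 0.1429]
top board [0.6138 0.1029] [0.1903 0.1863] 32.16953659057617 [-0.0021  0.0008  0.0548]
 before [-0.3031 -0.2246  0.0623]
 wedge D [0.1245 0.1327 0.1418]
```

```bash
python3 - <<'E'
from h import *
C=np.array([.608,.091]);u=np.array([.245,.969]);w=np.array([.969,-.245]);R=np.array([[np.cos(np.radians(30.7)),np.sin(np.radians(30.7))],[-np.sin(np.radians(30.7)),np.cos(np.radians(30.7))]])
def fit(name,d):
    P=cloud(name,d); l=(P[...,:2]-C)@R.T
    m=(d>0)&(np.abs(l).max(-1)<.075)&(np.abs(P[...,2]-.0535)<.007); q=P[m]
    A=np.c_[(q[:,:2]-C)@u,(q[:,:2]-C)@w,np.ones(len(q))]
    return np.r_[np.linalg.lstsq(A,q[:,2],rcond=None)[0].round(4),len(q)]
for n in ('scene','top'):
    print(n,'before',fit(n,np.load(n+'0.npz')['d']),fit(n,np.load(n+'1.npz')['d']) if n=='scene' else '')
    for k in range(4): print(' now',fit(n,get_image(n)[1]))
E
```

```text
scene before [-4.200e-03 -6.000e-04  5.260e-02  2.009e+03] [-3.800e-03 -9.000e-04  5.250e-02  1.231e+03]
 now [-1.400e-03 -2.000e-04  5.250e-02  2.002e+03]
 now [-1.200e-03  1.000e-04  5.250e-02  2.013e+03]
 now [-7.000e-04 -3.000e-04  5.260e-02  2.005e+03]
 now [-1.700e-03  3.000e-04  5.260e-02  2.024e+03]
top before [-1.800e-03  3.000e-04  5.460e-02  3.373e+03] 
 now [-1.100e-03 -3.100e-03  5.470e-02  2.717e+03]
 now [-2.800e-03  1.200e-03  5.470e-02  2.711e+03]
 now [-2.700e-03  0.000e+00  5.480e-02  2.701e+03]
 now [-2.400e-03  3.000e-04  5.470e-02  2.695e+03]
```

```bash
python3 -c "
from h import *
print(finish_job())"
```

```text
the job is handed in; nothing more can be done
None
```

The job is handed in, though no verdict came back: the far-left corner was the loose one (about 4.8 mm dip), the large orange wedge is snug under its foot (about 4 N push), and the corner held firm at 6.1 N with the board tilted no more than about 0.003 rad.

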